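# Wipe the broken frames off the cartridge opener's sloping deck and reset it

## Task

The sloping metal deck of the cartridge opener is littered with three loose broken-off plastic frames. Take the scraper block from its rubber pad, set it flat on the deck at the walled end and, keeping it pressed to the metal firmly but gently, wipe along to the open end until all three pieces have dropped into the catch tray, without touching the pieces with the fingers. Then stand the scraper back upright in the middle of its pad, push the opener's reset plunger all the way down to its stop, let go, and leave the other things on the bench alone.

Things in the scene. Friction and masses are not known exactly. Their poses are not given: they have to be found in the camera images.
- deck: aluminium deck on the opener, fixed, sloping down 0.40 rad, low side away from the robot. Origin mid-deck, x down the slope, y level along it (wipe towards -y), z square off it. Channel 114 mm wide (x -57 to +57) between kerbs 6 mm thick, tops at z = 14 mm. Its floor is a flat rigid steel plate set by hand 0 to 5 mm above the origin, unmeasured, new each time: feel for it
- deck_wall (a point): walled end of the deck, mid-channel at z = 0 of the deck: inner face of the end wall (top at z = 16 mm), y = +97 mm in the deck's frame; same axes as the deck. A steady press of 3 to 25 N with the scraper flat counts as firm but gentle, here (scraper at y over 30 mm) and on the open half (y under -20 mm); a peak over 60 N mars the plate
- deck_open (a point): open end of the deck, mid-channel at z = 0 of the deck: the edge where deck and plate stop, y = -112 mm in the deck's frame, 12 mm past the housing and over the catch tray; same axes as the deck
- tray_in (a point): centre of the inner floor of the white open catch tray at the deck's open end, fixed to the opener; tray 180 x 150 mm outside, 4 mm walls, 45 mm high, standing on the bench; its x (180 mm) is level and in line with the deck's fall, y along the deck, z up
- loader: the white opener housing (190 x 215 mm, 60 mm high, with a flat ledge 115 mm high and 66 mm deep along the robot's side), fixed; origin on the bench under the middle of the deck (the deck's origin is 100 mm above it), same yaw as the deck: x away from the robot, y towards the walled end, z up
- plunger (a joint): travel of the spring reset plunger, m: 0 up, 0.014 fully down at its stop, where it pushes back with about 10.5 N (2.8 N at the top); it springs up by itself. Above 0.0125 for 0.2 s counts as fully down
- plunger_top (a point): centre of the top of the plunger's round black head (44 mm across, 12 mm thick), which stands upright on the ledge with its top 47 mm above the ledge, 162 mm above the bench; pushed straight down
- chip0: loose grey plastic chip (a snapped-off cartridge frame), a flat bar 62 x 18 x 7 mm, 15 g; origin at the centre of its underside, y along its length, z through its thickness. Lies flat on the deck at the start, its length within about 0.3 rad of the deck's y, near the upper kerb
- chip1: loose grey plastic chip (a snapped-off cartridge frame), a flat bar 66 x 18 x 7 mm, 15 g; origin at the centre of its underside, y along its length, z through its thickness. Lies flat on the deck at the start, its length within about 0.3 rad of the deck's y, near the middle
- chip2: loose grey plastic chip (a snapped-off cartridge frame), a flat bar 60 x 18 x 7 mm, 15 g; origin at the centre of its underside, y along its length, z through its thickness. Lies flat on the deck at the start, its length within about 0.3 rad of the deck's y, near the lower kerb
- scraper: loose scraper block, about 0.22 kg: a flat-bottomed foot 104 mm long (x), 30 mm thick (y), 22 mm high, carrying a central grip ridge 62 mm long (x), 24 mm thick (y), from 22 to 66 mm above the bottom. Origin at the centre of its underside, z up. To wipe, its length lies along the deck's x, with 5 mm to spare to each kerb. Starts standing on the pad, about along the pad's x
- pad: black rubber pad 170 x 100 mm, 6 mm thick, fixed on the bench; origin at the centre of its underside, x along its length
- reagent: amber bottle, 66 mm across, 150 mm high, on the bench; origin under its centre; not to be disturbed
- carton: cardboard box 70 x 100 x 90 mm high, on the bench; origin under its centre; not to be disturbed
- beaker: white plastic cup, 72 mm across, 90 mm high, on the bench; origin under its centre; not to be disturbed
There are look-alikes about, which are no part of the job. Leave any green or purple look-alike of the chip1 alone.

How it is judged (in metres and radians):
On the way, in this order (a step that is already met when the one before it is completed fails the run):
1. the scraper lies flat on the deck near the walled end, pressed with 3 to 25 N (contact force between scraper and deck between 3 and 25 N and angle between the z axis of scraper and the z axis of deck, either way round below 0.12 rad and y of scraper in the frame of deck above 0.03 m), for 0.1 s.
2. the scraper lies flat on the deck in its open half, pressed with 3 to 25 N (contact force between scraper and deck between 3 and 25 N and angle between the z axis of scraper and the z axis of deck, either way round below 0.12 rad and y of scraper in the frame of deck below -0.02 m), for 0.1 s.
3. all three chips are in the catch tray (x of chip0 in the frame of tray_in between -0.088 and 0.088 m and y of chip0 in the frame of tray_in between -0.073 and 0.073 m and z of each of chip0, chip1, chip2 in the frame of tray_in below 0.05 m and x of chip1 in the frame of tray_in between -0.088 and 0.088 m and y of chip1 in the frame of tray_in between -0.073 and 0.073 m and x of chip2 in the frame of tray_in between -0.088 and 0.088 m and y of chip2 in the frame of tray_in between -0.073 and 0.073 m), for 0.2 s.
4. the scraper stands upright on its pad, released (x of scraper in the frame of pad between -0.045 and 0.045 m and y of scraper in the frame of pad between -0.04 and 0.04 m and z of scraper in the frame of pad between 0.003 and 0.01 m and angle between scraper's own z axis and vertical below 0.1 rad and linear speed of scraper below 0.02 m/s and contact force between the fingers and scraper below 0.1 N), for 0.2 s.
5. the plunger is fully down (value of joint plunger above 0.0125 m), for 0.2 s.
At the end, for the whole second after the job is handed in: All three chips rest in the catch tray (centres within 88 and 73 mm of its middle, under 50 mm above its floor); the scraper stands upright (0.1 rad) at rest on its pad, within 45 mm (x) and 40 mm (y) of the pad's centre; the plunger is up (under 3 mm) (all of step 3 and linear speed of each of chip0, chip1, chip2, scraper below 0.02 m/s and x of scraper in the frame of pad between -0.045 and 0.045 m and y of scraper in the frame of pad between -0.04 and 0.04 m and z of scraper in the frame of pad between 0.003 and 0.01 m and angle between scraper's own z axis and vertical below 0.1 rad and value of joint plunger below 0.003 m); the robot touches nothing.
It fails at once if the scraper is pressed on the deck with more than 60 N (contact force between scraper and deck above 60 N).
It fails at once if the fingers push a chip (more than 2 N) (contact force between the fingers and chip0 above 2 N or contact force between the fingers and chip1 above 2 N or contact force between the fingers and chip2 above 2 N).
It fails at once if a bystander (bottle, carton, cup) is moved more than 15 mm (distance of any of reagent, carton, beaker from where it was at the start of the episode above 0.015 m).
It also fails if it takes over 64 s, if anything falls off the work surface, if the arm or the gripper's body presses on something with over 40 N, if the wrist force passes 120 N, or if a joint passes its speed limit or range.

## Robot

A 6-joint arm with a two-finger parallel gripper is mounted at the origin on the work surface. World frame = base frame: x ahead of the robot, y to its left, z up, the work surface at z = 0. Lengths are in m, angles in degrees, forces in N, time in s.
With the tool pointing down it reaches from about 0.325 to 0.85 m from the base axis. Payload 15.5 kg.
Tool frame: the origin (TCP) lies at the very end of the fingers, on their centre line; the grasp point (between the pads) lies arm.grip_depth behind it (arm.grip_depth is the distance from the TCP to the grasp point, in m); z points along the fingers, y is the line along which they close (so a half turn about z gives the same grasp; the last joint's range is limited). The gripper opens to 91 mm and grips with 3 to 60 N. Pads are 32 mm wide; open, the fingers measure 118 mm over their backs; the gripper's body (76 mm by 178 mm) begins 60 mm behind the grasp point.
Start: joints at [-75.659, 28.281, 77.091, -0, 74.628, -5.472], TCP at [0.212, -0.588, 0.214] pointing down, gripper open.
Joint ranges: [-166.48, 166.48], [-47.26, 123.95], [12.59, 153.08], [-70.14, 250.14], [6.76, 159.57], [-176.63, 176.63]. Speed limits (degrees/s): [108.29, 108.29, 147.25, 172.46, 172.46, 172.46].

## Interface

Orientations are given as a 3x3 rotation matrix whose columns are the frame's x, y, z axes.
In Python, from rig import arm gives the robot as it stands. Calls block until the motion is done:
- arm.move_to(position, orientation): joint-space move of the TCP to a pose.
- arm.move_l(position, orientation=None, feed=0.15): straight line of the TCP; orientation=None keeps the orientation; feed is the mean speed in m/s.
- arm.move_joints(angles): joint-space move.
- arm.grip(opening): finger opening in m; the grip force is fixed at half the most; returns when the fingers have stopped.
- arm.sleep(seconds).
- arm.solve_ik(position, orientation): joint angles nearest the present ones, or None.
- arm.snapshot(name): name is "scene" or "top" or "wrist"; returns the picture (400x640x3 uint8, red, green, blue); there is no depth.
- arm.get_calibration(name): a dict with "intrinsics" (3x3 intrinsics, pixels), "k1" (the pictures are not rectified: a ray, as slopes to the right and down, at radius r is drawn at 1 + k1 r^2 times it, then the intrinsics apply), "cam_to_world" (4x4, takes a point from camera to world coordinates). Camera axes: x right, y down, z forward; pixel columns grow to the right and rows downward; lengths in m; the calibration is good to about 2 mm. A picture is of the moment at which its call begins: read the wrist's pose just before it. get_calibration takes no time and is no camera call; for the wrist camera it gives the pose at the moment of the call.
A pose or a line that the arm cannot do raises arm.Unreachable and nothing moves.
- arm.sign_off(): hands the job in; it is judged then, once.
Readings, each from a call of its own:
- arm.current_t(): time.
- arm.current_joint_positions(): joint angles.
- arm.current_dq(): joint speeds.
- arm.current_tau(): joint torques, N m.
- arm.current_ee_pos(): TCP position.
- arm.current_tool_rot(): TCP orientation.
- arm.current_force(): force on the tool from outside, world axes, zero at the start.
- arm.current_torque(): the same for the moment, N m.
- arm.current_width(): finger opening in m.
- arm.current_grasp_force(): force on a finger pad.
Only numpy, scipy, OpenCV 4.12 (cv2) and the standard library are available. Lean on these libraries where they do the work, as an engineer would, in place of code of your own. Each camera call takes 0.05 s, during which the arm holds its last target. There are 200 camera calls.

## Working session

There is one attempt and no reset: what is moved stays moved. The work goes in short steps, each a Python script; the robot and the scene stay as the last script left them, time stands still between calls to the robot, and variables do not carry over. Pictures are saved under pics/ and viewed, at most 10 in all, crops included, and the job is handed in when it is done.

```bash
ls; mkdir -p pics
python3 - <<'E'
from rig import arm
import cv2
for n in("scene","top"):
    im=arm.snapshot(n);cv2.imwrite(f"pics/{n}0.png",im[:,:,::-1]);c=arm.get_calibration(n);print(n,c)
print(arm.grip_depth,arm.current_t())
E
```

```text
pics
scene {'intrinsics': array([[439.03145483,   0.        , 317.98338765],
       [  0.        , 439.03145483, 196.73120034],
       [  0.        ,   0.        ,   1.        ]]), 'k1': -0.09645184018152088, 'cam_to_world': array([[-0.52216066,  0.54093633, -0.65934522,  1.26391543],
       [ 0.85257742,  0.35052872, -0.3876098 ,  0.35744542],
       [ 0.02144721, -0.76453744, -0.64422241,  0.77973448],
       [ 0.        ,  0.        ,  0.        ,  1.        ]])}
top {'intrinsics': array([[369.27132935,   0.        , 320.32649321],
       [  0.        , 369.27132935, 197.35740662],
       [  0.        ,   0.        ,   1.        ]]), 'k1': 0.026151164283203365, 'cam_to_world': array([[ 0.00887547, -0.98207147,  0.1882999 ,  0.44731873],
       [-0.99983476, -0.00572804,  0.0172526 , -0.03076876],
       [-0.0158647 , -0.18842191, -0.98196003,  0.95715851],
       [ 0.        ,  0.        ,  0.        ,  1.        ]])}
0.0188 0.1
```

View pics/scene0.png

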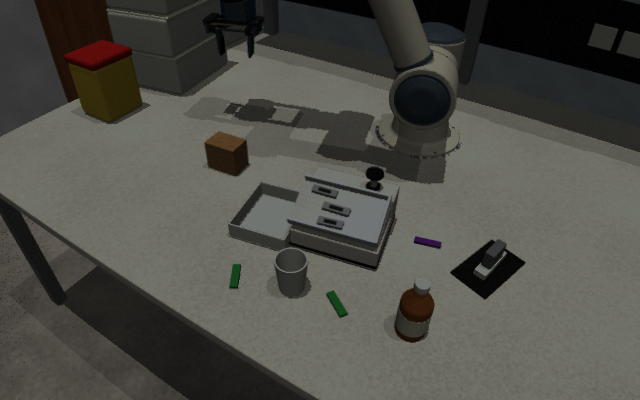

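View pics/top0.png

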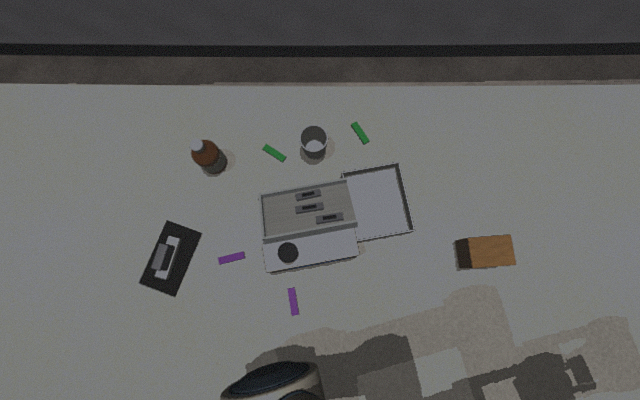

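The scene picture shows the pad with the scraper at about (490,262), the opener at (345,215), the tray to its left at (265,215) and the plunger at (375,178). In the top picture the pad is at (170,258), the deck at (308,210), the plunger at (288,253) and the tray at (377,202). Next I'll locate them roughly and take closer wrist views.

```bash
cat > h.py <<'E'
from rig import arm
import numpy as np, cv2
def ray(c,uv):
    K=c["intrinsics"];k=c["k1"]
    uv=np.atleast_2d(np.float64(uv))
    p=cv2.undistortPoints(uv[:,None],K,np.array([k,0,0,0,0.]))[:,0]
    M=c["cam_to_world"];d=np.c_[p,np.ones(len(p))]@M[:3,:3].T
    return M[:3,3],d
def cast(c,uv,z):
    o,d=ray(c,uv);return o+d*((z-o[2])/d[:,2])[:,None]
def project(c,P):
    M=np.linalg.inv(c["cam_to_world"]);r=cv2.Rodrigues(M[:3,:3])[0]
    return cv2.projectPoints(np.float64(np.atleast_2d(P)),r,M[:3,3],c["intrinsics"],np.array([c["k1"],0,0,0,0.]))[0][:,0]
def down(a):  # finger closing axis (tool y) at world angle a, tool z down
    y=np.array([np.cos(a),np.sin(a),0]);z=np.array([0,0,-1.]);return np.c_[np.cross(y,z),y,z]
E
python3 - <<'E'
from h import *
np.set_printoptions(precision=4,suppress=True)
c=arm.get_calibration("top")
print("pad",cast(c,[[168,221],[201,233],[176,296],[140,283]],.006))
print("plunger",cast(c,[288,253],.162)); print("tray rim",cast(c,[[342,172],[399,164],[412,232]],.045))
print("ledge",cast(c,[[262,240],[265,271],[358,257],[356,228]],.115))
print("bottle",cast(c,[197,146],.15),"cup",cast(c,[314,135],.09),"carton",cast(c,[[470,237],[513,237],[515,265]],.09))
w=arm.get_calibration("wrist")
T=np.eye(4);T[:3,:3]=arm.current_tool_rot();T[:3,3]=arm.current_ee_pos()
print(np.linalg.inv(T)@w["cam_to_world"],w["intrinsics"])
E
```

```text
pad [[0.5649 0.381  0.006 ]
 [0.5342 0.2931 0.006 ]
 [0.3769 0.3441 0.006 ]
 [0.408  0.4371 0.006 ]]
plunger [[0.4786 0.0511 0.162 ]]
tray rim [[ 0.6883 -0.0693  0.045 ]
 [ 0.7099 -0.2144  0.045 ]
 [ 0.5369 -0.2408  0.045 ]]
ledge [[ 0.5092  0.1159  0.115 ]
 [ 0.4402  0.1064  0.115 ]
 [ 0.4728 -0.1018  0.115 ]
 [ 0.5381 -0.098   0.115 ]]
bottle [[0.7203 0.2671 0.15  ]] cup [[0.7704 0.0015 0.09  ]] carton [[ 0.5221 -0.3633  0.09  ]
 [ 0.5231 -0.461   0.09  ]
 [ 0.4596 -0.4596  0.09  ]]
[[ 0.0006 -0.9623 -0.272   0.0774]
 [ 1.      0.0004  0.0008  0.0005]
 [-0.0007 -0.272   0.9623 -0.1721]
 [ 0.      0.      0.      1.    ]] [[275.8389   0.     317.3215]
 [  0.     275.8389 198.9737]
 [  0.       0.       1.    ]]
```

Run:
```python
from h import *
import pickle
D={}
def shot(n,p,a):
    arm.move_to(p,down(a));D[n]=(arm.get_calibration("wrist"),arm.snapshot("wrist"));cv2.imwrite(f"pics/{n}.png",D[n][1][:,:,::-1])
    print(n,arm.current_t(),arm.current_joint_positions())
a=np.deg2rad(98.9)
shot("deck",[0.55,-0.01,0.30],a-np.pi if 1 else a)
shot("pad",[0.471,0.364,0.17],np.deg2rad(-108))
pickle.dump(D,open("d.pkl","wb"))
```

```text
deck 2.55 [-7.32837359e+00  1.79077090e+01  8.03578701e+01 -7.12154027e-03
  8.17426105e+01  7.38222861e+01]
pad 4.1 [ 3.18589227e+01  2.84344527e+01  8.44988709e+01 -1.05880989e-02
  6.70301471e+01  1.39908007e+02]
```

View pics/deck.png

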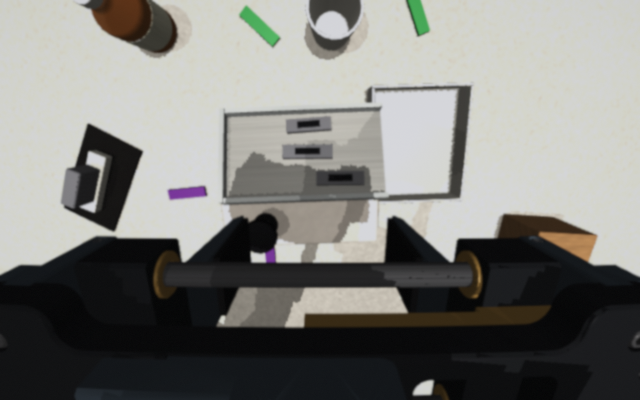

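View pics/pad.png

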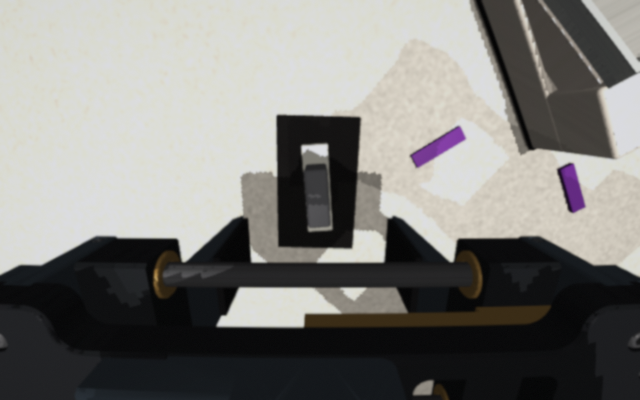

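The deck view has the channel at x 223–383, y 107–200, with chips at (308,125), (307,151) and (340,177); the wall is on the left and the tray on the right. The pad view has the pad at (277–360, 115–247), with the scraper's white foot from (315,145) to (320,230) and its grey ridge at about (318,195). I'll zoom both to pick edges.

Run:
```python
import cv2,numpy as np
a=cv2.imread("pics/deck.png")[75:210,215:480];b=cv2.imread("pics/pad.png")[105:255,265:375]
cv2.imwrite("pics/deckz.png",cv2.resize(a,None,fx=3,fy=3,interpolation=2))
cv2.imwrite("pics/padz.png",cv2.resize(b,None,fx=4,fy=4,interpolation=2))
```

```text
(no output)
```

View pics/deckz.png

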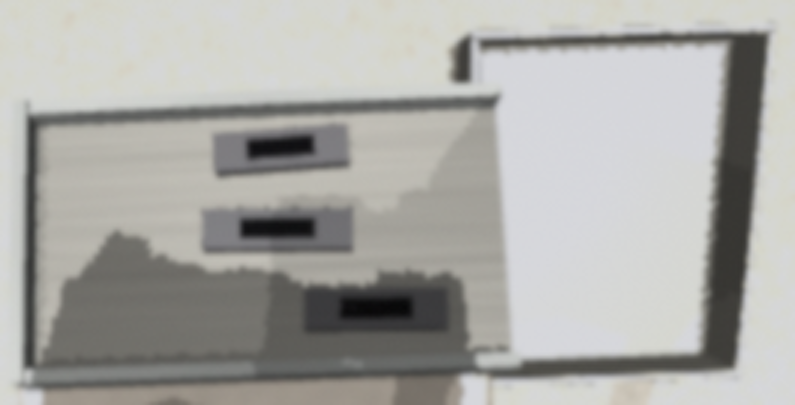

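View pics/padz.png

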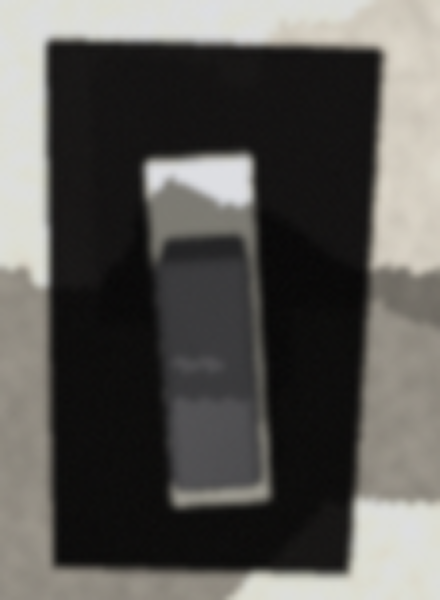

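```bash
cat >> h.py <<'E'
C4,S4=np.cos(.4),np.sin(.4)
R_DL=np.c_[[C4,0,-S4],[0,1,0],[S4,0,C4]]
def Rz(a): return np.array([[np.cos(a),-np.sin(a),0],[np.sin(a),np.cos(a),0],[0,0,1]])
def deck2w(q,P): return np.array([q[0],q[1],.1])+np.atleast_2d(P)@(Rz(q[2])@R_DL).T
E
python3 - <<'E'
from h import *
import pickle
from scipy.optimize import least_squares
np.set_printoptions(precision=4,suppress=True)
D=pickle.load(open("d.pkl","rb"));c,im=D["deck"]
P=np.array([[57,97,14],[57,-112,14],[-57,-112,14],[-57,97,14]])/1e3
px=np.array([[34,116],[498,97],[516,353],[32,365]])/3.+[215,75]
f=lambda q:(project(c,deck2w(q,P))-px).ravel()
s=least_squares(f,[.58,0,.155]);q=s.x;print("loader",q,np.rad2deg(q[2]),"res px",s.fun.reshape(-1,2))
t=arm.get_calibration("top");print("in top:",project(t,deck2w(q,P)))
# plunger: dark blob in top view and wrist view
def inl(p): return (p-np.array([q[0],q[1],0]))@Rz(q[2])
for n,cc,uv in(("top",t,[288,253]),("wr",c,[263,232])): print("plunger",n,cast(cc,uv,.162),inl(cast(cc,uv,.162)))
tr=np.array([[478,40],[768,33],[737,366]])/3+[215,75]
print("tray rim in loader",inl(cast(c,tr,.045)))
for n,p in (("chip2",[[213,150],[350,143]]),("chip1",[[202,228],[352,230]]),("chip0",[[305,310],[448,310]])):
    o,d=ray(c,np.array(p)/3+[215,75]);Rd=Rz(q[2])@R_DL;oo=(o-[q[0],q[1],.1])@Rd;dd=d@Rd;print(n,oo+dd*((.009-oo[2])/dd[:,2])[:,None])
c,im=D["pad"];z=lambda p:np.array(p)/4.+[265,105]
p=cast(c,z([[50,42],[380,50],[347,572],[56,566]]),.006);print("pad",p,p.mean(0),np.linalg.norm(p-np.roll(p,-1,0),axis=1))
e=p[0]+p[1]-p[2]-p[3];print("pad ang",np.rad2deg(np.arctan2(e[1],e[0])))
for n,pp,h in(("foot",[[147,165],[253,160],[270,498],[172,507]],.028),("ridge",[[163,262],[246,259],[262,485],[173,488]],.072)):
    p=cast(c,z(pp),h);e=p[0]+p[1]-p[2]-p[3];print(n,p.mean(0),np.linalg.norm(p-np.roll(p,-1,0),axis=1),np.rad2deg(np.arctan2(e[1],e[0])))
E
```

```text
loader [0.58   0.0172 0.1889] 10.821338850561379 res px [[-1.2093 -0.6706]
 [ 1.6413 -0.0636]
 [ 1.3951 -0.0814]
 [-1.8453  1.312 ]]
in top: [[262.3908 194.8871]
 [348.027  179.3877]
 [358.2439 219.6007]
 [266.0444 236.5051]]
plunger top [[0.4786 0.0511 0.162 ]] [[-0.0932  0.0523  0.162 ]]
plunger wr [[0.4889 0.0456 0.162 ]] [[-0.0841  0.045   0.162 ]]
tray rim in loader [[ 0.0866 -0.1097  0.045 ]
 [ 0.0867 -0.2523  0.045 ]
 [-0.0824 -0.2538  0.045 ]]
chip2 [[ 0.0389  0.0167  0.009 ]
 [ 0.0399 -0.0441  0.009 ]]
chip1 [[ 0.0034  0.022   0.009 ]
 [ 0.0001 -0.0435  0.009 ]]
chip0 [[-0.0347 -0.0219  0.009 ]
 [-0.0367 -0.0834  0.009 ]]
pad [[0.5663 0.3815 0.006 ]
 [0.5343 0.2901 0.006 ]
 [0.3762 0.3457 0.006 ]
 [0.4083 0.4374 0.006 ]] [0.4713 0.3637 0.006 ] [0.0968 0.1675 0.0972 0.1676]
pad ang -19.449750799881173
foot [0.4714 0.3627 0.028 ] [0.0298 0.102  0.0301 0.1036] -14.533826676554428
ridge [0.4725 0.3623 0.072 ] [0.0206 0.0599 0.0233 0.0599] -14.790741639392358
```

Sizes agree (chips 61, 65.6 and 61.5 mm; foot 30×103 mm; pad within about 3%). But the plunger comes out at the ledge's edge, and the yaw disagrees with the top view. I'll zoom the top view with the predicted corners drawn on it.

Run:
```python
import cv2
a=cv2.imread("pics/top0.png")[155:285,250:420]
a=cv2.resize(a,None,fx=4.6,fy=4.6,interpolation=cv2.INTER_CUBIC)
a=cv2.convertScaleAbs(a,alpha=1.5,beta=10)
for u,v in [(262.39,194.89),(348.03,179.39),(358.24,219.6),(266.04,236.5)]: cv2.circle(a,(int((u+.5-250)*4.6),int((v+.5-155)*4.6)),3,(0,0,255),-1)
cv2.imwrite("pics/topz.png",a)
```

```text
(no output)
```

View pics/topz.png

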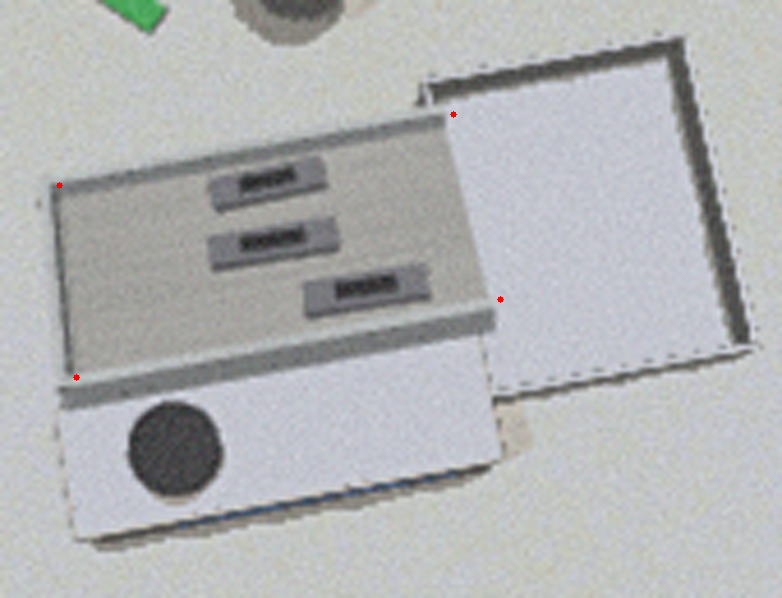

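The top zoom shows the ledge lying outside the upper kerb, so a plunger at loader x of about -92 mm is consistent (head at (175,448) in the zoom). Channel corners in the zoom are at (60,188), (445,118), (487,303) and (75,375). I'll fit both views together.

Run:
```python
from h import *
import pickle
from scipy.optimize import least_squares
np.set_printoptions(precision=4,suppress=True)
D=pickle.load(open("d.pkl","rb"));c,im=D["deck"];t=arm.get_calibration("top")
P=np.array([[57,97,14],[57,-112,14],[-57,-112,14],[-57,97,14]])/1e3
z=lambda p,s,o:(np.array(p)+.5)/s-.5+o
pw=z([[34,116],[498,97],[516,353],[32,365]],3,[215,75]);pt=z([[60,188],[445,118],[487,303],[73,376]],4.6,[250,155])
fw=lambda q:(project(c,deck2w(q,P))-pw).ravel()
ft=lambda q:(project(t,deck2w(q,P))-pt).ravel()*1.4
for n,f in(("w",fw),("t",ft),("both",lambda q:np.r_[fw(q),ft(q)])):
    s=least_squares(f,[.58,0,.155]);q=s.x;print(n,q,np.rad2deg(q[2]));print(s.fun.reshape(-1,2))
pl=cast(t,z([175,449],4.6,[250,155]),.162);print("plunger",pl,(pl-[q[0],q[1],0])@Rz(q[2]))
# wrist-view plunger: dark blob
m=(im.max(2)<60).astype(np.uint8);print(im[225:240:5,245:285:5].max(2))
lp=cast(t,z([[75,540],[500,460]],4.6,[250,155]),.115);print("ledge front",(lp-[q[0],q[1],0])@Rz(q[2]))
for y in(.075,-.107):
    p=deck2w(q,[0,y,.1])[0];R=Rz(q[2])@R_DL@np.diag([1,-1,-1.]);print(p,arm.solve_ik(p,R))
```

```text
w [0.5803 0.0177 0.1889] 10.822390698831821
[[-1.2239 -0.668 ]
 [ 1.6683 -0.0726]
 [ 1.4141 -0.0782]
 [-1.877   1.3224]]
t [0.5788 0.02   0.1825] 10.455910381447461
[[-1.8631 -0.5542]
 [ 1.0156 -0.2091]
 [ 2.0272 -0.0436]
 [-1.2363  0.595 ]]
both [0.5798 0.0186 0.1869] 10.708739245641672
[[-1.8438 -0.472 ]
 [ 1.0079  0.4436]
 [ 0.5543  0.4312]
 [-2.6841  1.5125]
 [-1.1221 -0.8217]
 [ 1.6423 -0.9874]
 [ 2.9829 -0.9489]
 [-0.1502  0.2493]]
plunger [[0.4802 0.0519 0.162 ]] [[-0.0916  0.0512  0.162 ]]
[[  6  13  13  14  12   8   9 115]
 [  5  13  13  12  13  13  19 116]
 [  5  11  12  12  11  10  11 126]]
ledge front [[-0.1233  0.1105  0.115 ]
 [-0.1223 -0.1002  0.115 ]]
[0.6041 0.0995 0.1921] [  5.0447  41.1142  59.9213  -2.25   101.7736  84.3211]
[ 0.6379 -0.0793  0.1921] [ -8.3916  43.3585  55.1674  -7.5189 103.1416  70.591 ]
```

```bash
cat >> h.py <<'E'
Q=np.array([.5797,.0188,.1865])
RD=Rz(Q[2])@R_DL
RT=RD@np.diag([1,-1,-1.])   # tool orientation on the deck
PG=np.array([.472,.3626,.036]);RG=down(np.deg2rad(-104.7))
def dk(x,y,z): return deck2w(Q,[x,y,z])[0]
def fd(): return RD.T@np.array(arm.current_force())
E
python3 - <<'E'
from h import *
np.set_printoptions(precision=4,suppress=True)
arm.move_to(PG+[0,0,.09],RG);print(arm.current_force())
arm.move_l(PG);print(arm.current_force());arm.grip(0.0)
print(arm.current_width(),arm.current_grasp_force(),arm.current_t())
arm.move_l(PG+[0,0,.22],feed=.2);arm.sleep(.2);print(arm.current_force(),arm.current_width())
arm.move_to(dk(0,.07,.12),RT);arm.sleep(.2)
print(arm.current_force(),arm.current_torque(),arm.current_t())
c=arm.get_calibration("wrist");cv2.imwrite("pics/held.png",arm.snapshot("wrist")[:,:,::-1])
E
```

```text
[-0.1309  0.1135  0.6888]
[-0.2341 -0.1536  1.1077]
0.023629784216970373 29.995452761650085 6.1833
[ 0.8792  0.4781 -1.9229] 0.02368061089980685
[ 0.3736 -0.1669 -1.4661] [ 0.0714 -0.4107 -0.0184] 9.0083
```

View pics/held.png

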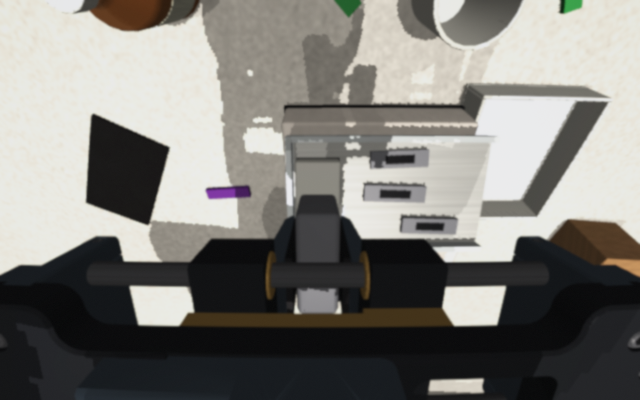

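The scraper is held square, with its foot end at (318,160) over the walled half, in line with the channel. The chips are clear at (400,158), (395,193) and (430,226). Next I descend and feel for the plate.

Run:
```python
from h import *
np.set_printoptions(precision=2,suppress=True)
arm.move_l(dk(0,.07,.042),feed=.1);arm.sleep(.2)
b=np.mean([fd() for _ in range(5)],0);print(b,arm.current_t())
z=.042
while z>.027:
    z-=.0005;arm.move_l(dk(0,.07,z),feed=.02);f=fd()-b
    if f[2]>1.5:print(round(z,4),f,arm.current_torque(),arm.current_t())
    if f[2]>7 or abs(f[0])>12:break
arm.sleep(.15);print(z,fd()-b,arm.current_width(),arm.current_t())
np.save("b.npy",np.r_[b,z])
```

```text
[ 0.74 -0.76 -2.03] 10.1917
0.0305 [-1.75  0.72  5.49] [ 0.05 -0.13 -0.03] 15.9417
0.03 [-3.02  1.07 11.47] [-0.09  0.27 -0.05] 16.1917
0.029999999999999992 [-3.69  1.54 10.6 ] 0.023634143320629616 16.3417
```

```bash
python3 - <<'E'
from h import *
np.set_printoptions(precision=2,suppress=True)
*b,z=np.load("b.npy");y=.07
while y>-.106:
    y=max(y-.008,-.107);arm.move_l(dk(0,y,z),feed=.05);f=fd()-b
    z+=np.clip((f[2]-10.5)*5e-5,-.0004,.0004);print(round(y,3),round(z*1e3,2),f)
    if f[2]>30 or abs(f[0])>25 or abs(f[1])>35: print("stop");break
arm.sleep(.3);print(fd()-b,arm.current_t(),arm.current_width())
cv2.imwrite("pics/end.png",arm.snapshot("scene")[140:290,210:420,::-1])
np.save("b.npy",np.r_[b,z])
E
python3 -c "
import cv2;a=cv2.imread('pics/end.png');cv2.imwrite('pics/endz.png',cv2.resize(a,None,fx=3.5,fy=3.5,interpolation=2))"
```

```text
0.062 29.95 [-1.   -0.33  9.51]
0.054 29.92 [0.24 0.57 9.98]
0.046 29.97 [ 0.41  0.43 11.33]
0.038 29.91 [0.24 0.07 9.39]
0.03 29.9 [-0.19  0.72 10.34]
0.022 29.95 [ 0.48  0.7  11.54]
0.014 29.98 [ 0.53  0.26 10.99]
0.006 29.95 [ 0.52  0.81 10.  ]
-0.002 29.96 [-0.99  1.67 10.57]
-0.01 30.0 [ 0.07  0.78 11.38]
-0.018 30.0 [ 0.16  1.19 10.46]
-0.026 30.02 [ 1.11  1.32 10.97]
-0.034 30.04 [-0.1   0.04 10.82]
-0.042 30.07 [-0.64  1.38 11.17]
-0.05 30.11 [-0.3   1.49 11.22]
-0.058 30.15 [ 1.44  0.92 11.31]
-0.066 30.13 [-0.35  1.62 10.15]
-0.074 30.08 [-0.13  0.82  9.52]
-0.082 30.13 [-0.07  1.   11.48]
-0.09 30.13 [-0.17  0.9  10.42]
-0.098 30.1 [-1.07  1.23  9.95]
-0.106 30.09 [-0.69  1.4  10.23]
[ 0.04  1.62 11.59] 23.425 0.02398161217194337
```

View pics/endz.png

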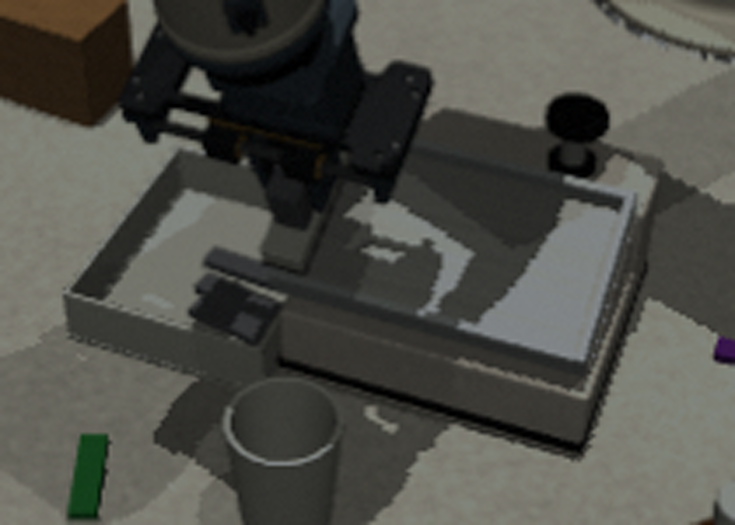

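The deck behind the scraper is clear, and at least two chips lie in the tray near (235,305). I'll lift off and check for all three.

Run:
```python
from h import *
arm.move_l(dk(0,-.107,.06),feed=.08)
arm.move_l(dk(0,-.04,.20),feed=.2)
w=arm.snapshot("wrist")[:,:,::-1];t=arm.snapshot("top")[150:290,250:420,::-1];s=arm.snapshot("scene")[150:260,220:400,::-1]
r=lambda a,w,h:cv2.resize(a,(w,h),interpolation=cv2.INTER_CUBIC)
o=np.hstack([np.vstack([r(w[:260],400,163),r(s,400,244)]),cv2.convertScaleAbs(r(t,400,407),alpha=1.5)])
cv2.imwrite("pics/chk.png",o);print(arm.current_t(),arm.current_width())
```

```text
25.075 0.023439687929033247
```

View pics/chk.png

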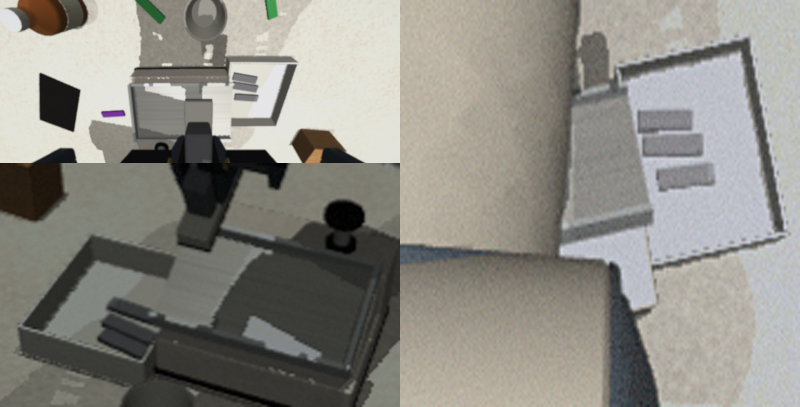

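All three chips show in the tray: (665,120), (672,145) and (685,177) in the top panel, and the deck is empty. Next I return the scraper.

Run:
```python
from h import *
np.set_printoptions(precision=3,suppress=True)
P=PG.copy();P[:2]=[.4715,.363]
arm.move_to(P+[0,0,.2],RG);arm.move_l(P+[0,0,.012],feed=.15);arm.sleep(.2)
b=arm.current_force()[2];z=P[2]+.006;arm.move_l([P[0],P[1],z],feed=.05)
while z>.034:
    z-=.0005;arm.move_l([P[0],P[1],z],feed=.02);f=arm.current_force()[2]-b
    if f>2.5:break
print(z,f,arm.current_t())
arm.grip(.06);arm.sleep(.3);arm.move_l([P[0],P[1],.16],feed=.15);arm.sleep(.1)
c=arm.get_calibration("wrist");im=arm.snapshot("wrist");cv2.imwrite("pics/back.png",im[:,:,::-1])
print(arm.current_t())
# black pad, and what is not black inside it
m=(im[105:260,255:385].max(2)<45).astype(np.uint8);m=cv2.morphologyEx(m,cv2.MORPH_OPEN,np.ones((3,3)))
cs,_=cv2.findContours(m,cv2.RETR_EXTERNAL,2);k=cv2.convexHull(max(cs,key=cv2.contourArea));print("pad",cv2.minAreaRect(k))
h=np.zeros_like(m);cv2.fillConvexPoly(h,k,1);h=cv2.erode(h,np.ones((7,7)));n=cv2.morphologyEx(h&(1-m),cv2.MORPH_OPEN,np.ones((3,3)));cs,_=cv2.findContours(n,cv2.RETR_EXTERNAL,2)
r=cv2.minAreaRect(max(cs,key=cv2.contourArea));print("scr",r,cast(c,cv2.boxPoints(r)+[255,105],.028))
```

```text
0.03549999999999999 9.862063802438406 31.7417
33.8833
pad ((52.198944091796875, 84.1949691772461), (96.00927734375, 150.60183715820312), 6.546290874481201)
scr ((61.5, 84.0), (92.0, 29.0), 90.0) [[0.528 0.364 0.028]
 [0.52  0.334 0.028]
 [0.416 0.36  0.028]
 [0.425 0.393 0.028]]
```

The scraper stands on the pad, measuring 31×107 mm and centred at (0.472, 0.363). Next is the plunger.

Run:
```python
from h import *
np.set_printoptions(precision=3,suppress=True)
X=np.array([.4802,.0519]);R=down(np.deg2rad(-80))
arm.move_l(np.r_[np.array(arm.current_ee_pos())[:2],.25],feed=.2)
arm.grip(0);arm.move_to(np.r_[X,.21],R);arm.move_l(np.r_[X,.17],feed=.1);arm.sleep(.2)
b=np.array(arm.current_force());z=.165;arm.move_l(np.r_[X,z],feed=.05)
while z>.1445:
    z-=.001 if z>.152 else .0005;arm.move_l(np.r_[X,z],feed=.02);f=arm.current_force()-b
    print(round(z,4),f)
    if f[2]>17:break
arm.sleep(.5);print(arm.current_force()-b,arm.current_t())
arm.move_l(np.r_[X,.17],feed=.05);arm.move_l(np.r_[X,.25],feed=.15);arm.sleep(.3);print(arm.current_force()-b,arm.current_t())
```

```text
0.164 [ 0.258 -0.715  0.938]
0.163 [ 0.231 -0.7    0.828]
0.162 [ 0.523 -0.851  3.526]
0.161 [ 0.949 -2.234  3.419]
0.16 [ 0.419 -1.045  4.761]
0.159 [ 1.078 -0.381  5.582]
0.158 [1.988 0.154 4.995]
0.157 [ 0.753 -1.159  5.181]
0.156 [1.717 0.225 7.226]
0.155 [ 0.98  -0.583  5.883]
0.154 [ 0.633 -1.074  7.41 ]
0.153 [1.528 0.048 7.801]
0.152 [0.6   0.382 8.898]
0.1515 [ 0.289 -1.262  8.647]
0.151 [-0.648 -0.334  8.827]
0.1505 [-0.013 -0.425  9.463]
0.15 [ 0.361 -0.764  9.6  ]
0.1495 [ 0.562 -0.45   9.706]
0.149 [ 0.683 -0.621  9.007]
0.1485 [ 0.133 -1.274 10.266]
0.148 [-0.451 -0.891 10.011]
0.1475 [-2.75  -1.256 19.303]
[-2.709 -0.956 19.985] 43.65
[ 0.001 -0.964  1.254] 45.2333
```

The force rose to its 10 N end value and then jumped at 0.1475 m, so the plunger reached its stop and was released. Now I hand the job in.

Run:
```python
from rig import arm
print(arm.sign_off(),arm.current_t())
```

```text
the job is handed in; nothing more can be done
the job is handed in; nothing more can be done
```

I handed the job in at about 45 s of the 64 s allowed: all three chips are in the catch tray, the scraper is back upright in the middle of its pad, and the plunger was pushed to its stop and released; the judge's verdict was not shown.

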